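# Unscrew the hold-down nut and take the strap off the shaker platform

### The job

Free the flat box on the shaker platform: unscrew the knurled ring nut from the stud until the thread lets go (turn it anticlockwise, letting it rise; do not force the thread), and set it down flat in the steel tray. Then lift the clamp strap straight up off the stud and lay it flat on the tray floor beside the nut. Leave the box lying where it is on the platform, and do not disturb the other things on the table.

Things in the scene. Friction and masses are not known exactly. Their poses are not given: they have to be found in the camera images.
- fixture: Shaker platform, fixed: grey plate 185 x 104 x 12 mm with an upright steel stud. Origin: on the table under the stud's axis; x along the plate (which reaches from x = -88 to +97 mm), z up. A heel block (26 x 20 mm, top 28 mm above the table) stands at x = -56 mm; the flat box lies on the plate at x = +61 mm between lips 5 mm high.
- stud_top (a point): Centre of the stud's upper end, 70 mm above the table. The stud has a 20 mm core and a coarse two-start right-hand thread 30 mm across, from 38 mm above the table up to about 68 mm.
- nut: Knurled steel ring nut, 60 mm across, 30 mm high, bore 33 mm with two thread lugs inside, about 0.18 kg. Origin: centre of its underside; z up along its axis. At the start it is screwed down on the strap, underside 42 mm above the table. Round, so it can be gripped at any yaw; it turns easily, and stays on the thread where it is released.
- nut_top (a point): Centre of the nut's upper face, 72 mm above the table at the start. Turned anticlockwise seen from above, the nut climbs 24 mm per turn (3.8 mm per radian, about 3 mm axial play) and comes free after about 3.6 rad (14 mm of rise); until then it cannot be pulled off. Raise the hand with it as it climbs. More turning does no harm.
- strap: Loose aluminium clamp strap, 142 mm long, 14 mm thick, 0.16 kg: a middle 56 x 56 mm with a 36 mm hole round the stud, and two arms 26 mm wide, from 28 to 71 mm either side along its x axis. Origin: centre of the hole, underside; z up. At the start it lies level, underside 28 mm above the table, one arm (-x) on the heel block, the other on the flat box. Grip it across an arm.
- capillary_box: White flat box 52 x 82 x 16 mm lying on the platform under one strap arm; origin: centre of its underside. Stays where it is (within 20 mm).
- tray: Open steel tray, 190 mm (its x) by 160 mm (its y), 18 mm high, walls 4 mm, floor top at 4 mm; fixed. Origin: centre of its underside. The nut and the strap go inside it.
- marker_black: Black marker pen 11 x 132 x 12 mm, between platform and tray; bystander. Origin: centre of its underside.
- forceps: Steel forceps 9 x 122 x 11 mm, lying between platform and tray nearer the robot; bystander.
- dish_60_a: Clear round dish 54 mm across, 12 mm high, behind; bystander.
- objective_case: Black round case 40 mm across, 58 mm high, behind; bystander.
- bottle_oil: Brown bottle 42 mm across, 88 mm high, behind on the left; bystander.
- waste_pot: White tapered pot 60 mm across, 62 mm high, behind; bystander.
- microscope: Large fixed microscope on the right, never moved. Keep the arm clear of it: its eyepieces reach toward the robot to x = 0.28 m, over y = -0.57 to -0.43 m, from 0.17 to 0.45 m high; its wide stage overhangs x = 0.51 to 0.86 m, y below -0.21 m, at 0.19 to 0.31 m high.
- remote: Black hand remote control 108 x 47 x 23 mm, on the right at the front; bystander.
Mind the look-alikes: they are no part of the job. Leave any yellow look-alike of the strap alone.

How it is judged:
By the outcome, as a careful person would: the job done as asked, in the order asked, and still so for the second after the job is handed in, with the robot touching nothing.
It also fails if it takes over 72 s, if anything falls off the work surface, if the arm or the gripper's body presses on something with over 40 N, if the wrist force passes 120 N, or if a joint passes its speed limit or range.

### The arm

A 6-joint arm with a two-finger parallel gripper is mounted at the origin on a cart in front of the work surface, level with it; the furniture and walls round the work are solid. World frame = base frame: x ahead of the robot, y to its left, z up, the work surface at z = 0. Lengths are in mm, angles in rad, forces in N, time in s.
With the tool pointing down it reaches from about 350 to 775 mm from the base axis. Payload 7.3 kg.
Tool frame: the origin (TCP) lies at the very end of the fingers, on their centre line; the grasp point (between the pads) lies 19 mm behind it (bot.grip_point_offset is the distance from the TCP to the grasp point, in mm); z points along the fingers, y is the line along which they close (so a half turn about z gives the same grasp; the last joint's range is limited). The gripper opens to 92 mm and grips with 3 to 60 N. Pads are 19 mm wide; open, the fingers measure 130 mm over their backs; the gripper's body (75 mm by 190 mm) begins 47 mm behind the grasp point.
Start: joints at [-1.47, 0.342, 1.524, -0, 1.275, -0.146], TCP at [128.28, -509.106, 226.741] pointing down, gripper open.
Joint ranges: [-2.53, 2.53], [-0.77, 2.02], [0.04, 2.7], [-1, 4.14], [0.28, 2.66], [-3.11, 3.11]. Speed limits (rad/s): [2.57, 2.57, 3.14, 3.14, 3.14, 3.14].

### API

Orientations are given as [roll, pitch, yaw] about the fixed x, y, z axes, in that order (R = Rz(yaw) Ry(pitch) Rx(roll)).
In Python, from plant import bot gives the robot as it stands. The module is installed in compiled form; this text tells all that it offers.
- The arm moves only by the shell command python3 -m jog 'ROWS' [OPENING]. ROWS is JSON, a list of rows, each a list of 6 numbers: the shift along the tool's x, y, z in mm, then the turn, a rotation vector about the tool's x, y, z in rad. In form: [[dx, dy, dz, rx, ry, rz], ...]. A call has 1 to 12 rows; each row shifts and turns the commanded pose from where the row before left it, along the tool's axes as they then stand; what a row does not reach is not made up. A row lasts 1/10 s, in which the tool goes at most 50 mm and 8.59 degrees, less where a joint would pass 70% of its speed; a pose out of reach is approached as far as the arm can. A call with a gripper value outside its range is refused whole. OPENING is the opening in per cent of the stroke, from 0 (shut) to 100 (fully open), set as the call begins (- or left out, the last holds). The fingers move at their own pace and stop on an object; the grip force is fixed at half the most. Time passes only in rows, so rows that do not move let the fingers close. It gives the time, the measured TCP pose, the force, the opening and the grip force at its end, in the units of the state.
- bot.get_obs(): the state, without advancing time (a new reading comes with each control period).
- bot.capture(name): name is "scene" or "side" or "wrist"; returns the picture (400x640x3 uint8, red, green, blue); there is no depth.
- bot.camera_model(name): a dict with "fx", "fy", "cx", "cy" (pixels), "dist_coeffs" ([k1, k2, p1, p2, k3] as OpenCV has them; the pictures are not rectified), "position" and "orientation" of the camera in the world; the wrist camera has in their place "T_tool_cam" (4x4, takes a point from camera to tool coordinates, whose origin is the TCP and whose axes are the flange's). Camera axes: x right, y down, z forward; pixel columns grow to the right and rows downward; lengths in mm; the calibration is good to about 2 mm. A picture is of the moment at which its call begins: read the wrist's pose just before it. camera_model takes no time and is no camera call.
- bot.close_job(): hands the job in; it is judged then, once.
Trained networks look in the newest picture that a camera, given by its name, has taken for a name from the list of things; names that differ only in an ending like _2 or _b are one class to them, and where a whole thing is asked for, a point or a joint stands for the part that bears it (a point fixed in the world has none). Each returns a list of dicts, best first, with "p" (0 to 1); they miss things now and then, are a little off and sometimes report something else, mostly with a low value. They report only what shows in the picture. A call takes as long as a camera call. They do not tell look-alikes from the thing itself.
- bot.outline_of(target, camera): "mask" (400x640 bool, what is visible of it) and "pixel" ([column, row] in pixels, amid what is visible of it).
The state is a dict: "time": time; "joint_positions": joint angles; "dq": joint speeds; "tau": joint torques, N m; "tool_pos": TCP position; "tcp_rot": TCP orientation; "contact_force": force on the tool from outside, world axes, zero at the start; "moment": the same for the moment, N m; "grip_width": finger opening in mm; "finger_force": force on a finger pad.
Only numpy, scipy, OpenCV 4.12 (cv2) and the standard library are available. Lean on these libraries where they do the work, as an engineer would, in place of code of your own. Each camera call takes 0.05 s, during which the arm holds its last target. There are 200 camera calls.

## Working session

There is one attempt and no reset: what is moved stays moved. The work goes in short steps, Python scripts to look and compute and a shell command to move; the robot and the scene stay as the last step left them, time stands still between calls to the robot, and variables do not carry over. Pictures are saved under pics/ and viewed, at most 10 in all, crops included, and the job is handed in when it is done.

```bash
mkdir -p pics; cat > h.py <<'E'
from plant import bot
import numpy as np, cv2
from scipy.spatial.transform import Rotation as R
def cam(n):
    m=bot.camera_model(n); K=np.array([[m['fx'],0,m['cx']],[0,m['fy'],m['cy']],[0,0,1.]]); d=np.array(m['dist_coeffs'],float)
    if n=='wrist':
        o=bot.get_obs(); T=np.eye(4); T[:3,:3]=rot(o['tcp_rot']); T[:3,3]=o['tool_pos']; T=T@np.array(m['T_tool_cam'])
    else:
        T=np.eye(4); T[:3,:3]=rot(m['orientation']); T[:3,3]=m['position']
    return K,d,T
def rot(a):
    a=np.array(a,float)
    return a if a.shape==(3,3) else R.from_euler('xyz',a).as_matrix()
def rays(c,px):
    K,d,T=c; u=cv2.undistortPoints(np.array(px,float).reshape(-1,1,2),K,d)[:,0]
    return T[:3,3],np.c_[u,np.ones(len(u))]@T[:3,:3].T
def onz(c,px,z):
    o,r=rays(c,px); return o+r*((z-o[2])/r[:,2])[:,None]
def tri(c1,p1,c2,p2):
    A=[];b=[]
    for c,p in((c1,p1),(c2,p2)):
        o,r=rays(c,[p]); r=r[0]/np.linalg.norm(r[0]); P=np.eye(3)-np.outer(r,r); A.append(P);b.append(P@o)
    x,*_=np.linalg.lstsq(np.vstack(A),np.hstack(b),rcond=None)
    return x, np.linalg.norm(np.vstack(A)@x-np.hstack(b))
def proj(c,X):
    K,d,T=c; Ti=np.linalg.inv(T); return cv2.projectPoints(np.array(X,float).reshape(-1,1,3),cv2.Rodrigues(Ti[:3,:3])[0],Ti[:3,3],K,d)[0][:,0]
def save(im,n): cv2.imwrite('pics/'+n,im[:,:,::-1])
E
python3 - <<'E'
from h import *
np.set_printoptions(precision=1,suppress=True)
print(bot.get_obs())
for n in('scene','side'):
    print(n,bot.camera_model(n))
    im=bot.capture(n); save(im,n+'1.png')
    for t in('nut','nut_top','stud_top','strap','tray','fixture','capillary_box','marker_black','forceps'):
        for q in bot.outline_of(t,n)[:3]: print(n,t,round(q['p'],2),q['pixel'],q['mask'].sum(), onz(cam(n),[q['pixel']],{'nut':57,'nut_top':72,'stud_top':70,'strap':42}.get(t,5))[0])
E
```

```text
{'time': 0.0, 'joint_positions': array([-1.5,  0.3,  1.5, -0. ,  1.3, -0.1]), 'dq': array([-0., -0., -0., -0., -0., -0.]), 'tau': array([ -0. , -43.1, -24.4,   0.1,   0.1,  -0. ]), 'tool_pos': array([ 128.2, -508.7,  226. ]), 'tcp_rot': array([-3.1, -0. ,  0.2]), 'contact_force': array([-0. , -0.3,  0.2]), 'moment': array([-0., -0., -0.]), 'finger_force': 0.0, 'grip_width': 91.88787404670778}
scene {'fx': 386.6614941053231, 'fy': 386.6614941053231, 'cx': 315.734198442724, 'cy': 202.01922148574187, 'dist_coeffs': array([-0.,  0.,  0.,  0.,  0.]), 'position': array([ 85.3, 568.8, 645.5]), 'orientation': array([-2.1, -0. , -2.5])}
scene nut 0.61 [342.2, 235.7] 418 [ 490.  -114.3   57. ]
scene nut 0.22 [223.4, 250.0] 275 [692.4 102.   57. ]
scene nut_top 0.96 [345.9, 237.2] 382 [469.  -96.9  72. ]
scene stud_top 0.88 [352.1, 260.7] 1068 [412.  -31.7  70. ]
scene strap 0.8 [265.1, 196.0] 361 [ 799.4 -166.    42. ]
scene tray 0.96 [262.6, 310.5] 5544 [521.3 156.1   5. ]
scene tray 0.68 [350.5, 258.5] 1175 [ 456.6 -104.6    5. ]
scene fixture 0.66 [352.4, 259.8] 1055 [ 450. -103.    5.]
sce
[... 155 characters left out ...]
416.5, 224.6] 309 [ 379.6 -344.9    5. ]
scene marker_black 0.74 [294.7, 272.5] 250 [539.9  19.7   5. ]
scene forceps 0.6 [353.5, 304.8] 200 [369.3  26.8   5. ]
side {'fx': 496.36189394690666, 'fy': 496.36189394690666, 'cx': 313.171322087564, 'cy': 198.77446184697126, 'dist_coeffs': array([-0.2,  0. ,  0. ,  0. ,  0. ]), 'position': array([-359.1, -952.5,  721. ]), 'orientation': array([-2.1, -0. , -0.9])}
side stud_top 0.49 [279.2, 239.4] 97 [ 375.1 -228.1   70. ]
side strap 0.54 [259.4, 157.5] 245 [746.  227.5  42. ]
side tray 0.56 [222.9, 192.8] 1722 [527.2 169.7   5. ]
side marker_black 0.67 [308.9, 275.6] 617 [ 378.7 -322.3    5. ]
side forceps 0.62 [211.3, 229.7] 59 [357.4  19.2   5. ]
```

```bash
python3 -c "
import cv2,numpy as np
a=cv2.imread('pics/scene1.png');b=cv2.imread('pics/side1.png');cv2.imwrite('pics/both.png',cv2.resize(np.vstack([a,b]),(480,600)))"
```

```text
(no output)
```

View pics/scene1.png

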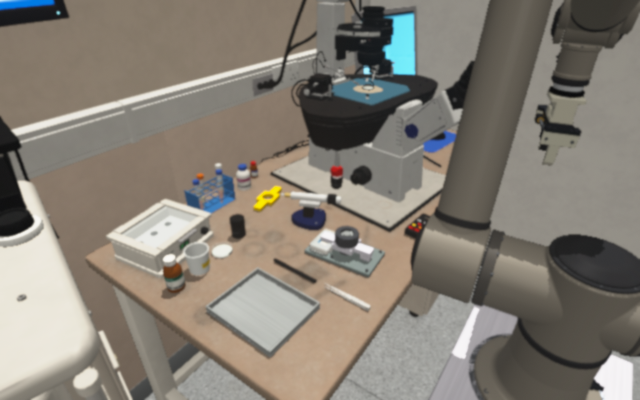

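View pics/side1.png

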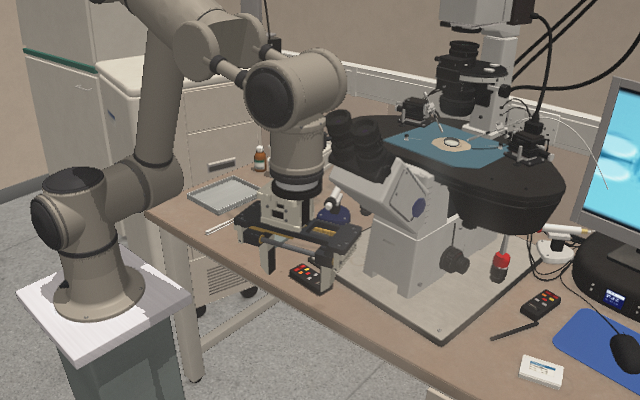

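The scene view shows the nut at about (346,237), the tray at (262,310) and a yellow strap look-alike at (267,197). The side view is partly blocked by the arm. Next I'll move above the fixture, keeping away from the microscope eyepieces.

```bash
python3 - <<'E'
from h import *
o=bot.get_obs(); print(np.round(o['tcp_rot'],3))
Rm=rot(o['tcp_rot']); p=o['tool_pos']
for w in([200,-330,300],[400,-110,330]): print(Rm.T@(np.array(w)-p)); p=np.array(w)
print(bot.camera_model('wrist'))
E
```

```text
[3.141 0.    0.247]
[ 113.30433116 -156.16247147  -73.26182198]
[ 247.67909611 -164.47939944  -30.02653011]
{'fx': 343.6161912112995, 'fy': 343.6161912112995, 'cx': 315.9646389512776, 'cy': 198.52762414434096, 'dist_coeffs': array([-0.04671168,  0.        ,  0.        ,  0.        ,  0.        ]), 'T_tool_cam': array([[-4.98456348e-04, -9.55692104e-01, -2.94367718e-01,
         8.01498168e+01],
       [ 9.99999228e-01, -8.11467304e-04,  9.41193329e-04,
        -4.37796002e-01],
       [-1.13836081e-03, -2.94367022e-01,  9.55691771e-01,
        -1.58174390e+02],
       [ 0.00000000e+00,  0.00000000e+00,  0.00000000e+00,
         1.00000000e+00]])}
```

```bash
python3 -m jog '[[10,-18,-12,0,0,0],[20,-28,-13,0,0,0],[22,-30,-13,0,0,0],[22,-30,-13,0,0,0],[22,-30,-13,0,0,0],[20,-22,-9,0,0,0],[27,-18,-4,0,0,0],[27,-18,-4,0,0,0],[27,-18,-4,0,0,0],[27,-18,-4,0,0,0],[27,-18,-4,0,0,0],[27,-18,-4,0,0,0]]'; python3 -m jog '[[25,-17,-3,0,0,0],[25,-17,-3,0,0,0],[25,-17,0,0,0,0],[13,-10,0,0,0,0],[0,0,0,0,0,0]]'
python3 - <<'E'
from h import *
np.set_printoptions(precision=1,suppress=True)
o=bot.get_obs(); print(o['time'],o['tool_pos'],np.round(o['tcp_rot'],3),np.round(o['joint_positions'],2))
c=cam('wrist'); im=bot.capture('wrist'); save(im,'w1.png')
for t,z in dict(nut=57,nut_top=72,stud_top=70,strap=42,tray=5,fixture=12,capillary_box=28,marker_black=12,forceps=11).items():
    for q in bot.outline_of(t,'wrist')[:2]: print(t,round(q['p'],2),q['pixel'],q['mask'].sum(),onz(c,[q['pixel']],z)[0])
E
```

```text
time: 2.2
tool_pos: [333.6, -182.1, 324.1]
tcp_rot: [3.141, -0.0, 0.247]
contact_force: [0.4, -0.7, 0.1]
grip_width: 91.6
finger_force: 0.0
time: 2.7
tool_pos: [404.1, -101.2, 329.6]
tcp_rot: [-3.141, -0.0, 0.25]
contact_force: [-0.1, -0.1, -0.4]
grip_width: 91.5
finger_force: 0.0
2.7 [ 404.1 -101.2  329.6] [-3.1 -0.   0.2] [-0.4  0.1  1.6  0.   1.5  0.9]
nut 0.82 [355.3, 110.0] 1597 [ 474.5 -132.8   57. ]
nut_top 0.7 [352.9, 101.5] 1598 [ 483.4 -125.6   72. ]
nut_top 0.25 [146.4, 46.9] 11649 [484.8 118.1  72. ]
stud_top 0.86 [338.6, 115.4] 5509 [ 463.8 -113.7   70. ]
stud_top 0.38 [463.6, 217.6] 2411 [ 379.3 -306.5   70. ]
strap 0.89 [338.9, 80.2] 1529 [ 503.7 -105.    42. ]
tray 0.83 [151.3, 46.0] 12008 [487.9 143.9   5. ]
tray 0.6 [340.5, 79.7] 1482 [ 506.7 -108.9    5. ]
fixture 0.81 [335.4, 110.4] 5852 [ 466.6 -112.3   12. ]
capillary_box 0.83 [350.9, 43.5] 2293 [ 550.2 -108.7   28. ]
marker_black 0.85 [253.5, 37.3] 578 [529.2  13.1  12. ]
forceps 0.97 [234.6, 150.7] 520 [379.2   9.7  11. ]
```

View pics/w1.png

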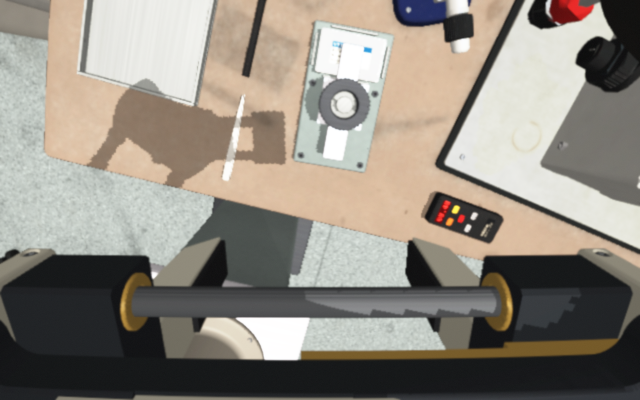

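The wrist view shows the fixture at about (345,100): nut top near (344,104), box above it, heel below it, forceps at (234,140), marker at (254,35) and the tray at upper left. I'll fit the nut, then move over it.

```bash
python3 - <<'E'
from h import *
np.set_printoptions(precision=1,suppress=True)
c=cam('wrist'); P=onz(c,[[344,104]],72)[0]; print(P, onz(c,[[317,23],[393,36],[296,160],[364,170]],12))
o=bot.get_obs(); print(rot(o['tcp_rot']).T@(P-o['tool_pos']))
S=cam('scene'); print(proj(S,[P]), tri(c,[344,104],S,[346,234]))
E
```

```text
[ 477.  -118.4   72. ] [[ 564.6  -64.    12. ]
 [ 573.8 -162.    12. ]
 [ 386.7  -78.4   12. ]
 [ 396.2 -174.9   12. ]]
[ 67.9  32.9 257.8]
[[347.7 231.9]] (array([ 478.8, -117.8,   65. ]), np.float64(3.0291686413813976))
```

```bash
python3 -m jog '[[22,11,-0,0,0,0],[23,11,20,0,0,0],[23,11,20,0,0,0],[0,0,15,0,0,0.148],[0,0,15,0,0,0.148],[0,0,15,0,0,0.148],[0,0,15,0,0,0.148],[0,0,0,0,0,0.148],[0,0,0,0,0,0.148],[0,0,0,0,0,0.148],[0,0,0,0,0,0.148],[0,0,0,0,0,0.148]]'; python3 -m jog '[[0,0,0,0,0,0],[0,0,0,0,0,0]]'
python3 - <<'E'
from h import *
np.set_printoptions(precision=1,suppress=True)
o=bot.get_obs(); print(o['time'],o['tool_pos'],np.round(o['tcp_rot'],3),np.round(o['joint_positions'],2))
c=cam('wrist'); im=bot.capture('wrist'); print(proj(c,[[477,-118.5,72]]))
for t,z in dict(nut=57,nut_top=72,strap=42,capillary_box=28).items():
    for q in bot.outline_of(t,'wrist')[:1]:
        print(t,round(q['p'],2),q['pixel'],q['mask'].sum(),onz(c,[q['pixel']],z)[0])
        cs,_=cv2.findContours(q['mask'].astype(np.uint8),0,1); cv2.drawContours(im,cs,-1,(255,0,0) if t=='nut' else (0,255,0),1)
        if t in('nut','nut_top'): m=max(cs,key=cv2.contourArea); print(cv2.fitEllipse(m))
save(im,'w2.png')
E
```

```text
time: 4.4
tool_pos: [477.3, -118.2, 229.6]
tcp_rot: [3.141, -0.0, -1.092]
contact_force: [1.5, 0.1, 0.6]
grip_width: 91.4
finger_force: 0.0
time: 4.6
tool_pos: [477.3, -118.1, 229.7]
tcp_rot: [3.142, -0.0, -1.081]
contact_force: [0.4, 0.2, 0.4]
grip_width: 91.8
finger_force: 0.0
4.6 [ 477.3 -118.1  229.7] [ 3.1 -0.  -1.1] [-0.4  0.3  1.6 -0.   1.3  2.2]
[[316.8 180.7]]
nut 0.87 [316.4, 163.7] 2453 [ 483.6 -130.2   57. ]
((314.94805908203125, 178.81109619140625), (61.80742645263672, 64.45745849609375), 171.12557983398438)
nut_top 0.56 [324.9, 171.0] 2490 [ 474.7 -130.4   72. ]
((315.11651611328125, 178.85623168945312), (62.78034210205078, 63.97749328613281), 179.77178955078125)
strap 0.65 [288.1, 163.9] 2341 [ 507.6 -113.8   42. ]
capillary_box 0.95 [263.6, 135.9] 2876 [ 543.1 -125.3   28. ]
```

View pics/w2.png

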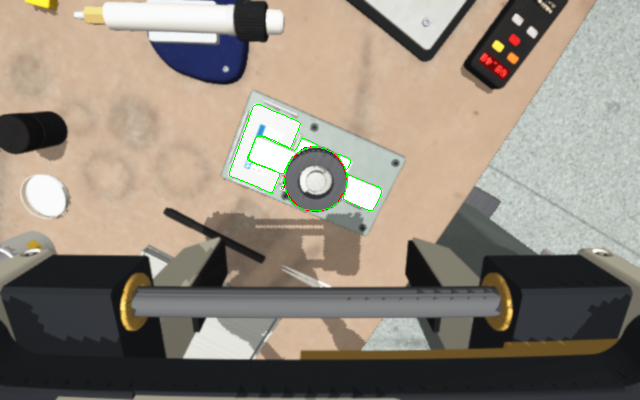

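The w2 view has the nut at (315,179), within 2 px of the prediction, with the strap arms either side and the box on the left. So position and height agree between the two views, and I'll descend to grip.

```bash
python3 -m jog '[[1,-1,20,0,0,0],[0,0,30,0,0,0],[0,0,35,0,0,0],[0,0,35,0,0,0],[0,0,25,0,0,0],[0,0,15,0,0,0],[0,0,12,0,0,0],[0,0,8,0,0,0],[0,0,2,0,0,0],[0,0,0,0,0,0],[0,0,0,0,0,0]]'; python3 -m jog '[[0,0,0,0,0,0],[0,0,0,0,0,0],[0,0,0,0,0,0],[0,0,0,0,0,0],[0,0,0,0,0,0],[0,0,0,0,0,0],[0,0,0,0,0,0],[0,0,0,0,0,0]]' 55
```

```text
time: 5.95
tool_pos: [479.2, -118.6, 48.4]
tcp_rot: [-3.141, -0.001, -1.085]
contact_force: [-0.1, -0.2, 0.8]
grip_width: 91.8
finger_force: 0.0
time: 6.75
tool_pos: [478.7, -118.5, 47.8]
tcp_rot: [3.142, -0.0, -1.085]
contact_force: [-1.8, 0.2, 2.2]
grip_width: 60.0
finger_force: 30.0
```

```bash
python3 -m jog '[[0,0,0,0,0,-0.05],[0,0,-0.5,0,0,-0.14],[0,0,-0.55,0,0,-0.14],[0,0,-0.55,0,0,-0.14],[0,0,-0.55,0,0,-0.14],[0,0,-0.55,0,0,-0.14],[0,0,-0.55,0,0,-0.14]]'
```

```text
time: 7.45
tool_pos: [478.5, -118.3, 50.6]
tcp_rot: [-3.141, 0.001, -0.19]
contact_force: [1.6, 0.7, -1.9]
grip_width: 60.1
finger_force: 30.0
```

```bash
python3 -m jog '[[0,0,-0.55,0,0,-0.14],[0,0,-0.55,0,0,-0.14],[0,0,-0.55,0,0,-0.14],[0,0,-0.55,0,0,-0.14],[0,0,-0.55,0,0,-0.14],[0,0,-0.55,0,0,-0.14],[0,0,-0.55,0,0,-0.14],[0,0,-0.55,0,0,-0.14],[0,0,-0.55,0,0,-0.14],[0,0,-0.55,0,0,-0.14]]'; python3 -m jog '[[0,0,-0.55,0,0,-0.14],[0,0,-0.55,0,0,-0.14],[0,0,-0.55,0,0,-0.14],[0,0,-0.55,0,0,-0.14],[0,0,-0.55,0,0,-0.14],[0,0,-0.55,0,0,-0.14],[0,0,-0.55,0,0,-0.14],[0,0,-0.55,0,0,-0.14],[0,0,-0.55,0,0,-0.14],[0,0,-0.55,0,0,-0.14]]'
```

```text
time: 8.45
tool_pos: [478.3, -116.4, 55.9]
tcp_rot: [-3.139, -0.003, 1.21]
contact_force: [1.2, 9.4, -0.4]
grip_width: 59.9
finger_force: 30.0
time: 9.45
tool_pos: [476.4, -116.7, 61.0]
tcp_rot: [3.142, -0.006, 2.61]
contact_force: [-4.4, 5.1, -0.4]
grip_width: 60.1
finger_force: 30.0
```

```bash
python3 -m jog '[[0,0,-0.6,0,0,-0.14],[0,0,-0.6,0,0,-0.14],[0,0,-0.6,0,0,-0.14],[0,0,-0.6,0,0,-0.14],[0,0,-1,0,0,-0.05],[0,0,-2,0,0,0],[0,0,-2,0,0,0],[0,0,0,0,0,0]]'; python3 -c "
from h import *;o=bot.get_obs();print(o['joint_positions'],o['moment'])"
```

```text
time: 10.25
tool_pos: [476.7, -117.5, 68.7]
tcp_rot: [3.139, -0.004, -3.07]
contact_force: [-5.4, 2.1, -1.7]
grip_width: 59.8
finger_force: 30.0
[-3.97931013e-01  4.77165152e-01  1.81584800e+00  4.64737600e-06
  8.53539886e-01 -2.04011829e+00] [ 0.54362214  0.8499936  -0.01521164]
```

```bash
python3 -m jog '[[0,0,-15,0,0,0],[0,0,-30,0,0,0],[0,0,-35,0,0,0],[0,10,-30,0,0,0],[0,30,-20,0,0,0],[0,40,-10,0,0,0],[0,40,0,0,0,0],[0,40,0,0,0,0],[0,30,0,0,0,0],[0,15,0,0,0,0],[0,0,0,0,0,0],[0,0,0,0,0,0]]'
python3 - <<'E'
from h import *
np.set_printoptions(precision=1,suppress=True)
o=bot.get_obs(); print(o['time'],o['tool_pos'],np.round(o['tcp_rot'],3),np.round(o['joint_positions'],2))
c=cam('wrist'); im=bot.capture('wrist'); save(im,'w3.png')
for t,z in dict(tray=18,nut_top=260).items():
    for q in bot.outline_of(t,'wrist')[:1]:
        cs,_=cv2.findContours(q['mask'].astype(np.uint8),0,1); m=max(cs,key=cv2.contourArea); r=cv2.minAreaRect(m)
        W=onz(c,m[:,0],z)[:,:2].astype(np.float32)
        print(t,round(q['p'],2),q['pixel'],q['mask'].sum(),r,'world',cv2.minAreaRect(W))
        cv2.drawContours(im,cs,-1,(255,0,0),1)
S=cam('scene'); bot.capture('scene')
q=bot.outline_of('tray','scene')[0]; cs,_=cv2.findContours(q['mask'].astype(np.uint8),0,1); m=max(cs,key=cv2.contourArea); print(cv2.minAreaRect(onz(S,m[:,0],18)[:,:2].astype(np.float32)))
save(im,'w3.png')
E
```

```text
time: 11.45
tool_pos: [464.1, 85.9, 209.6]
tcp_rot: [-3.141, 0.001, -3.068]
contact_force: [0.0, 0.2, -0.5]
grip_width: 59.8
finger_force: 30.0
11.45 [464.1  85.9 209.6] [-3.1  0.  -3.1] [ 0.   0.3  1.7 -0.   1.2 -1.6]
tray 0.55 [379.2, 188.7] 14540 ((373.3725891113281, 191.51150512695312), (153.67616271972656, 117.27025604248047), 11.944175720214844) world ((491.2624206542969, 151.01898193359375), (161.97720336914062, 131.5603790283203), 87.79910278320312)
nut_top 0.82 [316.3, 250.7] 9235 ((316.0, 245.0), (84.0, 132.0), 90.0) world ((434.8852233886719, 83.92713928222656), (31.549184799194336, 46.98217010498047), 4.968809127807617)
((520.515380859375, 155.29147338867188), (172.06556701660156, 202.14553833007812), 88.21195983886719)
```

View pics/w3.png

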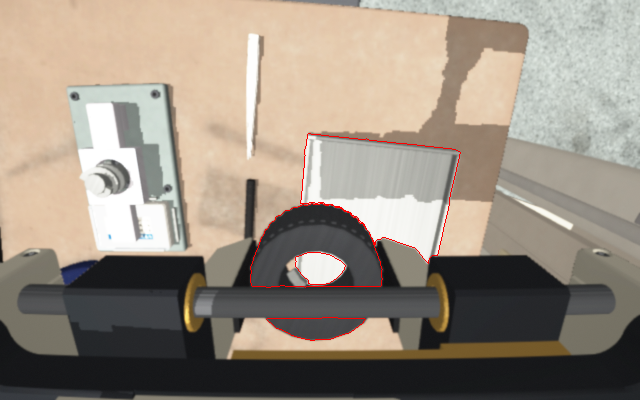

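The nut is held level, and the strap lies undisturbed at left (110,190). The tray's near edge runs from (308,134) to (460,152), with its long side along world x.

```bash
python3 - <<'E'
from h import *
np.set_printoptions(precision=1,suppress=True)
c=cam('wrist'); W=onz(c,[[308,134],[460,152]],18)[:,:2]; e=W[1]-W[0]; print(W,np.linalg.norm(e)); e/=np.linalg.norm(e)
n=np.array([e[1],-e[0]]); n*=np.sign(n[0]); print('yaw',np.arctan2(n[1],n[0]),'centre',W.mean(0)+95*n)
# scene check
S=cam('scene'); im=cv2.imread('pics/scene1.png'); 
print(onz(S,[[208,306],[262,271],[318,305],[266,351]],18))
# strap/fixture from this view
F=onz(c,[[68,86],[166,83],[187,249],[77,250]],12)[:,:2]; print(F)
A=onz(c,[[85,105],[115,102],[137,248],[107,251]],42)[:,:2]; print('strap arm ends',A, 'mid',A.mean(0))
E
```

```text
[[424.7  74.4]
 [431.4 231.7]] 157.45322178344352
yaw -0.042352764891929816 centre [522.9 149. ]
[[616.6 224.   18. ]
 [597.7  72.5  18. ]
 [425.7  83.   18. ]
 [438.6 236.5  18. ]]
[[ 392.8 -171.6]
 [ 384.6  -69.9]
 [ 564.7  -55.5]
 [ 576.5 -186.3]]
strap arm ends [[ 408.5 -135.8]
 [ 404.2 -106.4]
 [ 552.5  -97.5]
 [ 558.7 -130.6]] mid [ 481.  -117.6]
```

```bash
python3 -m jog '[[-14,33,0,0,0,0.1],[-17,33,0,0,0,0.145],[-22,30,0,0,0,0.145],[-10,0,0,0,0,0.145],[0,0,0,0,0,0.145],[0,0,0,0,0,0.145],[0,0,0,0,0,0.145],[0,0,0,0,0,0.145],[0,0,0,0,0,0.145],[0,0,0,0,0,0.145],[0,0,0,0,0,0.145],[0,0,0,0,0,0.145]]'; python3 -m jog '[[0,0,0,0,0,0],[0,0,0,0,0,0]]'
python3 - <<'E'
from h import *
np.set_printoptions(precision=1,suppress=True)
o=bot.get_obs(); print(o['time'],o['tool_pos'],np.round(o['tcp_rot'],3),np.round(o['joint_positions'],2))
S=cam('scene'); print('bottle',onz(S,[[174,291]],0),'pot',onz(S,[[197,273]],0),'brick',onz(S,[[168,272]],0))
print(rot(o['tcp_rot']).T@(np.array([499,190.2,40])-o['tool_pos']))
E
```

```text
time: 12.9
tool_pos: [529.6, 174.5, 209.2]
tcp_rot: [-3.141, 0.0, 1.513]
contact_force: [0.0, 0.3, -1.8]
grip_width: 59.6
finger_force: 30.0
time: 13.1
tool_pos: [529.5, 174.8, 209.2]
tcp_rot: [-3.141, 0.0, 1.523]
contact_force: [0.7, 0.6, -1.5]
grip_width: 59.7
finger_force: 30.0
13.1 [529.5 174.8 209.2] [-3.1  0.   1.5] [ 0.2  0.4  1.5 -0.   1.3  0.2]
bottle [[731.8 229.3   0. ]] pot [[737.1 157.1   0. ]] brick [[798.1 196.8   0. ]]
[ 14.  -31.2 169.2]
```

```bash
python3 -m jog '[[5,-10,15,0,0,0],[5,-11,30,0,0,0],[4,-10,35,0,0,0],[0,0,35,0,0,0],[0,0,30,0,0,0],[0,0,20,0,0,0],[0,0,12,0,0,0],[0,0,8,0,0,0],[0,0,5,0,0,0],[0,0,3,0,0,0],[0,0,0,0,0,0],[0,0,0,0,0,0]]'
```

```text
time: 14.3
tool_pos: [499.6, 190.9, 16.9]
tcp_rot: [3.14, -0.0, 1.52]
contact_force: [-0.0, 0.1, -1.8]
grip_width: 59.9
finger_force: 30.0
```

```bash
python3 -m jog '[[0,0,2,0,0,0],[0,0,2,0,0,0],[0,0,1,0,0,0],[0,0,1,0,0,0],[0,0,0,0,0,0]]'
```

```text
time: 14.8
tool_pos: [499.0, 190.7, 10.2]
tcp_rot: [-3.141, 0.0, 1.52]
contact_force: [0.3, -0.4, -1.2]
grip_width: 60.0
finger_force: 30.0
```

```bash
python3 -m jog '[[0,0,1,0,0,0],[0,0,0.5,0,0,0],[0,0,0,0,0,0]]'; python3 -m jog '[[0,0,0,0,0,0],[0,0,0,0,0,0],[0,0,0,0,0,0],[0,0,0,0,0,0],[0,0,-10,0,0,0],[0,0,-25,0,0,0],[0,0,-40,0,0,0],[0,0,-40,0,0,0],[0,0,-40,0,0,0]]' 76
```

```text
time: 15.1
tool_pos: [499.2, 190.8, 9.9]
tcp_rot: [3.141, 0.0, 1.52]
contact_force: [-4.0, -1.3, 8.9]
grip_width: 59.6
finger_force: 30.0
time: 16.0
tool_pos: [498.9, 190.7, 166.1]
tcp_rot: [3.141, 0.0, 1.52]
contact_force: [0.5, 0.2, 0.8]
grip_width: 69.6
finger_force: 0.0
```

```bash
python3 -m jog '[[-15,-3,-10,0,0,0],[-32,-4,-10,0,0,0],[-36,-5,-10,0,0,0],[-36,-5,-10,0,0,0],[-36,-5,0,0,0,0],[-36,-5,0,0,0,0],[-36,-5,0,0,0,0],[-36,-5,0,0,0,0],[-32,-5,0,0,0,0],[-20,-3,0,0,0,0],[0,0,0,0,0,0.14],[0,0,0,0,0,0.145]]' 55; python3 -m jog '[[0,0,0,0,0,0.145],[0,0,0,0,0,0.145],[0,0,0,0,0,0.145],[0,0,0,0,0,0.145],[0,0,0,0,0,0.145],[0,0,0,0,0,0.145],[0,0,0,0,0,0.145],[0,0,0,0,0,0.145],[0,0,0,0,0,0],[0,0,0,0,0,0]]'
python3 - <<'E'
from h import *
np.set_printoptions(precision=1,suppress=True)
o=bot.get_obs(); print(o['time'],o['tool_pos'],np.round(o['tcp_rot'],3),np.round(o['joint_positions'],2))
c=cam('wrist'); im=bot.capture('wrist')
def box(x): return np.array([478,-118,0])+np.array(x)@R.from_euler('z',.077).as_matrix().T
print(proj(c,box([[-71,-13,42],[-71,13,42],[0,0,70],[71,13,42],[71,-13,42]])))
for q in bot.outline_of('strap','wrist')[:2]:
    cs,_=cv2.findContours(q['mask'].astype(np.uint8),0,1); m=max(cs,key=cv2.contourArea)
    print(q['p'],q['pixel'],q['mask'].sum(),cv2.minAreaRect(onz(c,m[:,0],42)[:,:2].astype(np.float32))); 
save(im,'w4.png')
E
```

```text
time: 17.2
tool_pos: [437.3, -122.5, 203.7]
tcp_rot: [-3.141, 0.0, 1.227]
contact_force: [0.3, -0.6, -0.3]
grip_width: 50.3
finger_force: 0.0
time: 18.2
tool_pos: [437.8, -121.6, 203.8]
tcp_rot: [-3.142, 0.0, 0.079]
contact_force: [0.1, -0.5, 0.5]
grip_width: 50.6
finger_force: 0.0
18.2 [ 437.8 -121.6  203.8] [-3.1  0.   0.1] [-0.4  0.2  1.7 -0.   1.2  1.1]
[[328.8 210.3]
 [302.4 210.3]
 [315.7 141.8]
 [300.8  55.9]
 [330.7  55.9]]
0.59 [312.3, 120.2] 5019 ((477.5530090332031, -116.13141632080078), (140.89906311035156, 55.844200134277344), 4.129796028137207)
```

View pics/w4.png

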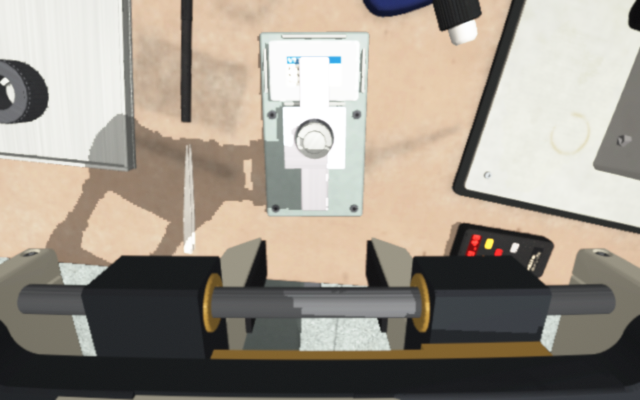

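The strap lies level and straight, arm end near (314,210) and centre (314,140). Its measured size at z=42 is 141x56 mm, which confirms the height. The nut sits in the tray at (15,92). Now I'll grip the heel-side arm.

```bash
python3 -m jog '[[0,-2.5,20,0,0,0],[0,0,30,0,0,0],[0,0,35,0,0,0],[0,0,30,0,0,0],[0,0,25,0,0,0],[0,0,15,0,0,0],[0,0,10,0,0,0],[0,0,6,0,0,0],[0,0,3,0,0,0],[0,0,0,0,0,0],[0,0,0,0,0,0]]'; python3 -m jog '[[0,0,0,0,0,0],[0,0,0,0,0,0],[0,0,0,0,0,0],[0,0,0,0,0,0],[0,0,0,0,0,0],[0,0,0,0,0,0],[0,0,0,0,0,0]]' 18
```

```text
time: 19.4
tool_pos: [438.4, -119.2, 30.4]
tcp_rot: [3.141, -0.001, 0.075]
contact_force: [-0.6, -1.1, 0.9]
grip_width: 50.4
finger_force: 0.0
time: 20.1
tool_pos: [438.2, -119.2, 30.1]
tcp_rot: [3.141, -0.001, 0.075]
contact_force: [-1.0, -1.0, 4.8]
grip_width: 25.5
finger_force: 30.0
```

Gripped. Lifting straight up slowly, watching the side forces.

```bash
python3 -m jog '[[0,0,-2,0,0,0],[0,0,-4,0,0,0],[0,0,-4,0,0,0],[0,0,-5,0,0,0],[0,0,0,0,0,0]]'; python3 -c "
from h import *;o=bot.get_obs();print(o['moment'])"; python3 -m jog '[[0,0,-5,0,0,0],[0,0,-5,0,0,0],[0,0,-5,0,0,0],[0,0,-5,0,0,0],[0,0,-5,0,0,0],[0,0,-5,0,0,0],[0,0,0,0,0,0]]'
```

```text
time: 20.6
tool_pos: [438.4, -119.2, 45.5]
tcp_rot: [3.141, -0.001, 0.075]
contact_force: [-0.8, -0.2, -1.0]
grip_width: 25.9
finger_force: 30.0
[-0.05493258  0.04419974  0.03506458]
time: 21.3
tool_pos: [438.4, -119.2, 75.6]
tcp_rot: [3.141, -0.001, 0.075]
contact_force: [1.1, 0.8, -1.2]
grip_width: 25.9
finger_force: 30.0
```

```bash
python3 -m jog '[[0,0,-20,0,0,0],[0,0,-30,0,0,0],[2,-10,-20,0,0,0],[6,-26,-10,0,0,0],[9,-33,0,0,0,0],[9,-33,0,0,0,0],[9,-33,0,0,0,0],[9,-33,0,0,0,0],[9,-32,0,0,0,0],[6,-24,0,0,0,0],[1,-10,0,0,0,0.06],[0,0,0,0,0,0.065]]'; python3 -m jog '[[0,0,0,0,0,0],[0,0,0,0,0,0],[0,0,0,0,0,0]]'
python3 - <<'E'
from h import *
np.set_printoptions(precision=1,suppress=True)
o=bot.get_obs(); print(o['time'],o['tool_pos'],np.round(o['tcp_rot'],3))
c=cam('wrist'); im=bot.capture('wrist'); save(im,'w5.png')
S=bot.capture('scene'); save(np.vstack([im,cv2.resize(S[220:380,180:436],(640,400))])[::1,::1],'w5b.png')
i=cv2.imread('pics/w5b.png'); cv2.imwrite('pics/w5b.png',cv2.resize(i,(480,600)))
E
```

```text
time: 22.5
tool_pos: [480.0, 120.4, 154.5]
tcp_rot: [-3.141, 0.001, -0.05]
contact_force: [0.5, -0.0, -2.4]
grip_width: 25.7
finger_force: 30.0
time: 22.8
tool_pos: [480.3, 118.5, 154.8]
tcp_rot: [3.141, 0.0, -0.05]
contact_force: [0.2, -0.9, -1.6]
grip_width: 25.4
finger_force: 30.0
22.8 [480.3 118.5 154.8] [ 3.1  0.  -0.1]
```

View pics/w5b.png

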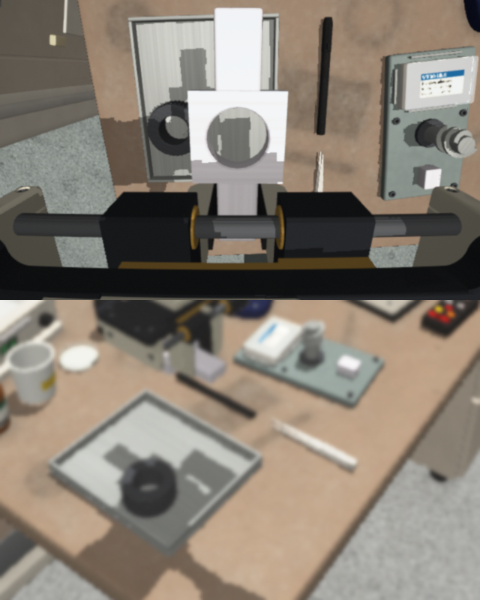

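```bash
python3 - <<'E'
from h import *
np.set_printoptions(precision=1,suppress=True)
c=cam('wrist'); print(onz(c,[[172,24],[372,17],[199,240],[369,105]],18)[:,:2], 'nut',onz(c,[[232,168]],34))
q=bot.outline_of('nut','wrist')
bot.capture('wrist')
for t,z in(('nut',34),('strap',168)):
    q=bot.outline_of(t,'wrist')[0]; cs,_=cv2.findContours(q['mask'].astype(np.uint8),0,1); m=max(cs,key=cv2.contourArea)
    print(t,q['p'],cv2.minAreaRect(onz(c,m[:,0],z)[:,:2].astype(np.float32)))
E
```

```text
[[619.6 225.6]
 [615.8  67.9]
 [434.5 230.9]
 [548.7  71. ]] nut [[504.5 187.2  34. ]]
nut 0.98 ((501.9698791503906, 193.83755493164062), (48.136085510253906, 62.41709899902344), 85.55699920654297)
strap 0.82 ((531.3768310546875, 115.99707794189453), (55.347957611083984, 119.5445327758789), 87.30769348144531)
```

```bash
python3 -m jog '[[0,0,20,0,0,0],[0,0,30,0,0,0],[0,0,35,0,0,0],[0,0,25,0,0,0],[0,0,15,0,0,0],[0,0,8,0,0,0],[0,0,5,0,0,0],[0,0,3,0,0,0],[0,0,2,0,0,0],[0,0,2,0,0,0],[0,0,0,0,0,0],[0,0,0,0,0,0]]'; python3 -m jog '[[0,0,1,0,0,0],[0,0,1,0,0,0],[0,0,0,0,0,0]]'
```

```text
time: 24.3
tool_pos: [480.5, 118.8, 10.1]
tcp_rot: [3.142, -0.001, -0.05]
contact_force: [0.7, -0.1, -2.0]
grip_width: 25.5
finger_force: 30.0
time: 24.6
tool_pos: [480.2, 118.7, 7.7]
tcp_rot: [3.141, 0.0, -0.05]
contact_force: [0.0, 0.0, -1.7]
grip_width: 25.6
finger_force: 30.0
```

```bash
python3 -m jog '[[0,0,1,0,0,0],[0,0,0.7,0,0,0],[0,0,0,0,0,0]]'
```

```text
time: 24.9
tool_pos: [480.3, 118.8, 6.2]
tcp_rot: [3.142, -0.0, -0.05]
contact_force: [-1.4, -0.2, 0.4]
grip_width: 25.9
finger_force: 30.0
```

Floor contact has started, so I'll open slightly and retreat upward.

```bash
python3 -m jog '[[0,0,0.3,0,0,0],[0,0,0,0,0,0],[0,0,0,0,0,0],[0,0,0,0,0,0],[0,0,-5,0,0,0],[0,0,-15,0,0,0],[0,0,-30,0,0,0],[0,0,-40,0,0,0],[0,0,-45,0,0,0],[-10,0,-30,0,0,0],[-20,0,-10,0,0,0],[0,0,0,0,0,0]]' 38; python3 -m jog '[[0,0,0,0,0,0],[0,0,0,0,0,0]]'
python3 - <<'E'
from h import *
im=bot.capture('wrist');S=bot.capture('scene')
i=np.vstack([im,cv2.resize(S[220:380,180:436],(640,400))]); save(cv2.resize(i,(480,600)),'w6.png')
E
```

```text
time: 26.1
tool_pos: [449.5, 120.5, 182.9]
tcp_rot: [-3.141, -0.003, -0.05]
contact_force: [0.5, -0.4, -0.5]
grip_width: 35.0
finger_force: 0.0
time: 26.3
tool_pos: [450.5, 120.1, 180.2]
tcp_rot: [3.141, 0.001, -0.05]
contact_force: [0.2, -0.7, 0.4]
grip_width: 34.8
finger_force: 0.0
```

View pics/w6.png

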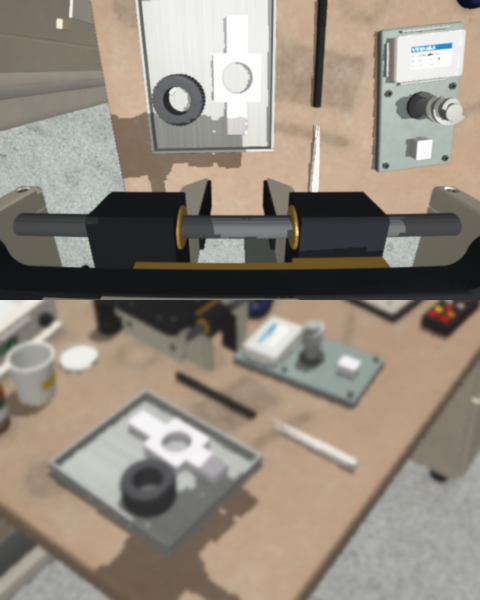

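The nut at (179,100) and the strap at (237,75) both lie flat in the tray, apart from each other. The box is in place on the platform and nothing else has moved.

```bash
python3 -c "
from plant import bot;print(bot.close_job())"
```

```text
the job is handed in; nothing more can be done
None
```

The nut and then the strap were taken off the stud and laid flat, side by side, in the tray; the final pictures show the box still in place and nothing else moved, and I handed the job in at about 26 s, with no verdict returned.

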